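# Refill the dishwasher tablet dispenser and put the halves away

### The arm

A 6-joint arm with a two-finger parallel gripper is mounted at the origin on the work surface. World frame = base frame: x ahead of the robot, y to its left, z up, the work surface at z = 0. Lengths are in mm, angles in rad, forces in N, time in s.
With the tool pointing down it reaches from about 150 to 775 mm from the base axis. Payload 6.1 kg.
Tool frame: the origin (TCP) lies between the finger pads; the fingertips stand 8 mm ahead of it and the grasp point (between the pads) lies 11 mm behind it; z points along the fingers, y is the line along which they close (so a half turn about z gives the same grasp; the last joint's range is limited). The gripper opens to 85 mm and grips with 20 to 120 N. Pads are 22 mm wide; open, the fingers measure 114 mm over their backs; the gripper's body (76 mm by 85 mm) begins 54 mm behind the grasp point. The pads swing forward as they close: fully open they stand 13 mm farther back than shut.
Start: joints at [1.209, 0.126, -0.04, 1.405, 0, 1.571], TCP at [185.821, 490.998, 239.295] pointing down, gripper open.
Joint ranges: [-2.72, 2.72], [-0.95, 1.95], [-1.27, 1.35], [-1.78, 2.02], [-1.46, 1.47], [-3.14, 3.14]. Speed limits (rad/s): [2.39, 2.39, 3.01, 3.14, 3.14, 3.14].

### API

Orientations are given as [roll, pitch, yaw] about the fixed x, y, z axes, in that order (R = Rz(yaw) Ry(pitch) Rx(roll)).
In Python, from cell import r, grab_frame, camera_info, job gives the robot as it stands.
- The arm moves only by the tool carry_out, never from a script. Its argument "increments" is a list of rows, each a list of 7 numbers: the shift along the tool's x, y, z each as a share of 40 cm, from -1 to 1, then the turn, a rotation vector about the tool's x, y, z each as a share of pi/4 rad, from -1 to 1, then the opening, from -1 (shut) to 1 (fully open). A call has 1 to 5 rows; each row shifts and turns the commanded pose from where the row before left it, along the tool's axes as they then stand; what a row does not reach is not made up. A row lasts 1/8 s, in which the tool goes at most 62.5 mm and 10.7 degrees, less where a joint would pass 70% of its speed; a pose out of reach is approached as far as the arm can. A call with a number of a shift or a turn outside -1 to 1 is refused whole. A call with a gripper value outside its range is refused whole. The fingers move at their own pace and stop on an object; "force" is the grip in N (left out, the last holds). Time passes only in rows, so rows that do not move let the fingers close. It gives the time, the measured TCP pose, the force, the opening and the grip force at its end, in the units of the state.
- r.observe(): the state, without advancing time (a new reading comes with each control period).
- grab_frame(name): name is "scene" or "top" or "wrist"; returns the picture (384x512x3 uint8, red, green, blue); there is no depth.
- camera_info(name): a dict with "vfov" (degrees; the focal length in pixels is half the picture's height over the tangent of half this angle, whatever the lens; pixels are square), "cx", "cy" (the principal point, pixels), "k1" (the pictures are not rectified: a ray, as slopes to the right and down, at radius r is drawn at 1 + k1 r^2 times it, then the intrinsics apply), "rvec" (rotation vector, rad) and "tvec" (3), from world to camera coordinates, as OpenCV has them; the wrist camera has in their place "T_tool_cam" (4x4, takes a point from camera to tool coordinates, whose origin is the TCP and whose axes are the flange's). Camera axes: x right, y down, z forward; pixel columns grow to the right and rows downward; lengths in mm; the calibration is good to about 2 mm. A picture is of the moment at which its call begins: read the wrist's pose just before it. camera_info takes no time and is no camera call.
- job.close_job(): hands the job in; it is judged then, once.
The state is a dict: "clock": time; "q": joint angles; "qvel": joint speeds; "effort": joint torques, N m; "ee_pos": TCP position; "tool_rot": TCP orientation; "wrist_force": force on the tool from outside, world axes, zero at the start; "moment": the same for the moment, N m; "width": finger opening in mm; "grip_force": force on a finger pad.
Only numpy, scipy, OpenCV 4.12 (cv2) and the standard library are available. Lean on these libraries where they do the work, as an engineer would, in place of code of your own. Each camera call takes 0.05 s, during which the arm holds its last target. There are 200 camera calls.

### The job

Press the button on the dispenser so that its tray pops out, lay all the whole dishwasher tablets flat on the floor of the tray in a single layer, and then push the tray home until it clicks and stays shut. The broken half tablets would jam the dispenser: put them in the lunch box and shut its lid right down. Leave the cups and the strainer where they stand.

Things in the scene. Friction and masses are not known exactly. Their poses are not given: they have to be found in the camera images.
- whole1: a whole dishwasher tablet: pale blue block 40 x 28 x 18 mm, 30 g, lying flat on the shelf at the start. Origin at the block's centre, x along the 40 mm length, y along the 28 mm width, z along the 18 mm thickness. Possibly absent (then None from the start)
- whole2: a whole dishwasher tablet: pale blue block 40 x 28 x 18 mm, 30 g, lying flat on the shelf at the start. Origin at the block's centre, x along the 40 mm length, y along the 28 mm width, z along the 18 mm thickness. Possibly absent (then None from the start)
- whole3: a whole dishwasher tablet: pale blue block 40 x 28 x 18 mm, 30 g, lying flat on the shelf at the start. Origin at the block's centre, x along the 40 mm length, y along the 28 mm width, z along the 18 mm thickness. Possibly absent (then None from the start)
- whole4: a whole dishwasher tablet: pale blue block 40 x 28 x 18 mm, 30 g, lying flat on the shelf at the start. Origin at the block's centre, x along the 40 mm length, y along the 28 mm width, z along the 18 mm thickness. Possibly absent (then None from the start)
- half1: a half tablet: same block broken in two, 20 x 28 x 18 mm, 15 g, otherwise like the whole ones. Origin at its centre, x along 20 mm, y along 28 mm, z along 18 mm. Possibly absent
- half2: a half tablet: same block broken in two, 20 x 28 x 18 mm, 15 g, otherwise like the whole ones. Origin at its centre, x along 20 mm, y along 28 mm, z along 18 mm. Possibly absent
- dispenser: white tablet dispenser mounted on a plywood upright; origin on the shelf under the middle of the housing, z up. Housing spans x -70 (front) to +70 mm, y -82 to +82 mm, from 44 to 112 mm above the shelf; the upright behind it (x 71 to 89 mm, 220 mm wide) is 170 mm tall. Its front faces its own -x, to the robot's right; free space below
- tray (a joint): travel of the dispenser's grey tray along the dispenser's -x: 0 = latched home, 0.115 m = fully out. A spring always drives it outwards (5 N at home, about 1.5 N fully out). To latch it must be pushed a few mm past 0 (stop at -0.006 m), needing up to about 12 N, then it springs back to 0 and stays
- button (a joint): travel of the release button, 0 = up, 0.009 m = fully down; spring 1.1 N up, 4.6 N fully down. Pressed beyond about 7 mm while the tray is latched, the tray pops out and stays out by its spring. It also dips by itself for a moment as the tray clicks home
- button_top (a point): centre of the top face of the round steel release button, 32 mm across, on top of the dispenser 12 mm above the housing; pressed straight down
- tray_floor (a point): centre of the tray's inner floor (moves with the tray), axes as the dispenser's. Inner floor 104 mm along x, 138 mm along y: room for four whole tablets side by side along y, each with its length along x. It is 56 mm above the shelf; side and rear walls rise 14 mm, the front panel 29 mm above it; the housing clears it by 32 mm. Fully out, all of it is clear of the housing
- tray_front (a point): centre of the outer face of the tray's front panel (moves with the tray, faces the dispenser's -x); panel 160 mm wide, 37 mm tall, 48 to 85 mm above the shelf; it stands 14 mm proud of the housing at 0. Push here, towards the dispenser's +x
- lunchbox: orange plastic lunch box, open-topped, fixed to the shelf: outer size 140 (x) x 180 (y) x 55 mm, walls and floor 4 mm. Origin at the centre of its underside, z up
- lid (a joint): angle of the white lunch box lid: 0 = shut flat on the box, about 1.6 rad = standing open, 1.9 rad = limit. The stiff hinge lets it stay where it is left; about 1 N at the free edge moves it
- lid_hinge (a point): middle of the lid's hinge line, on the box's +x rim 55 mm above the shelf; the hinge runs along the box's y. Axes move with the lid: x from the free edge to the hinge, z out of the lid's outer (top) face
- lid_edge (a point): middle of the lid's free edge on its outer face, 140 mm from the hinge; the lid is 180 mm wide and 6 mm thick, with a tab 12 mm long and 50 mm wide beyond this edge
- cup1: green ceramic cup, 76 mm across at the rim, 85 mm tall, a bystander. Origin at the centre of its underside
- cup2: green ceramic cup, 76 mm across at the rim, 85 mm tall, a bystander. Origin at the centre of its underside
- strainer: stainless steel strainer bowl, 140 mm across, 50 mm tall, with a 80 mm handle, a bystander. Origin at the centre of its underside
Things that resemble listed ones, but are neither listed nor needed, are in the scene too. Several things have the shape of the lunchbox; the one meant has the colours described above.

How it is judged:
By the outcome, as a careful person would: the job done as asked, in the order asked, and still so for the second after the job is handed in, with the robot touching nothing.
Of whole1, whole2, whole3, whole4 only 3 to 4 are there at a start; the rules pass over those that are not, and their reading is None.
Of half1, half2 only 1 to 2 are there at a start; the rules pass over those that are not, and their reading is None.
At some moment in a run one of whole1, whole2, whole3, whole4, half1, half2 may be knocked a few centimetres aside while the robot is not near it.
Once in a run the grip may slacken for a moment while it holds something.
It also fails if it takes over 200 s, if anything falls off the work surface, if the arm or the gripper's body presses on something with over 40 N, if the wrist force passes 120 N, or if a joint passes its speed limit or range.

## Working session

There is one attempt and no reset: what is moved stays moved. The work goes in short steps, Python scripts to look and compute and a tool call to move; the robot and the scene stay as the last step left them, time stands still between calls to the robot, and variables do not carry over. Pictures are saved under pics/ and viewed, at most 19 in all, crops included, and the job is handed in when it is done.

Besides the shell and the picture viewer there is one more tool, called after "Request:" as name([rows], argument=value, ...), one row to a line, values as JSON. carry_out: Moves the arm, as the interface text tells. Its arguments: {"type":"object","properties":{"increments":{"type":"array"},"force":{"type":"number"}},"required":["increments"]}

```bash
mkdir -p pics; ls; python3 - <<'E'
from cell import r,grab_frame,camera_info
import cv2
for n in("scene","top"):
    print(n,camera_info(n)); cv2.imwrite(f"pics/{n}0.png",grab_frame(n)[:,:,::-1])
print(camera_info("wrist"));s=r.observe();print(s)
E
```

```text
pics
scene {'vfov': 44.03602021999903, 'cx': 254.52287113810874, 'cy': 192.98895042928, 'k1': -0.08860248635949448, 'rvec': array([ 1.96188435,  1.76814812, -0.52200825]), 'tvec': array([ -70.74902553, -380.82351006, 1604.20994235])}
top {'vfov': 53.81886477611816, 'cx': 260.6607811042056, 'cy': 189.46688120311197, 'k1': 0.02432255204976382, 'rvec': array([ 2.19508153, -2.15905304,  0.09470496]), 'tvec': array([   7.53703362,  524.81584661, 1208.00326149])}
{'vfov': 65.03572672594363, 'cx': 248.9828222332995, 'cy': 189.5894874913758, 'k1': 0.015452482618927236, 'T_tool_cam': array([[-4.88965803e-04, -9.65751142e-01, -2.59469639e-01,
         6.62003075e+01],
       [ 9.99999309e-01, -7.49496582e-04,  9.05160680e-04,
        -1.02946640e+00],
       [-1.06863157e-03, -2.59469017e-01,  9.65750841e-01,
        -1.34196419e+02],
       [ 0.00000000e+00,  0.00000000e+00,  0.00000000e+00,
         1.00000000e+00]])}
{'clock': 0.1, 'q': array([ 1.20900062e+00,  1.26314514e-01, -4.04917259e-02,  1.40539970e+00,
       -5.01414206e-05,  1.57080129e+00]), 'qvel': array([ 0.00128745, -0.00072977,  0.00281169, -0.0016979 , -0.00061032,
       -0.00132004]), 'effort': array([-7.17580297e-04, -4.36906779e+01,  3.53606629e+01,  1.36569500e-02,
        1.45722470e-05, -1.21012235e-06]), 'ee_pos': array([185.715113  , 490.67925013, 238.61604054]), 'tool_rot': array([-3.14018304e+00,  5.01483678e-05,  2.77979206e+00]), 'wrist_force': array([-0.06525677,  0.20590208, -0.64710066]), 'moment': array([ 0.02330376, -0.02057811, -0.02956592]), 'grip_force': 0.0, 'width': 85.51965063252312}
```

View pics/top0.png

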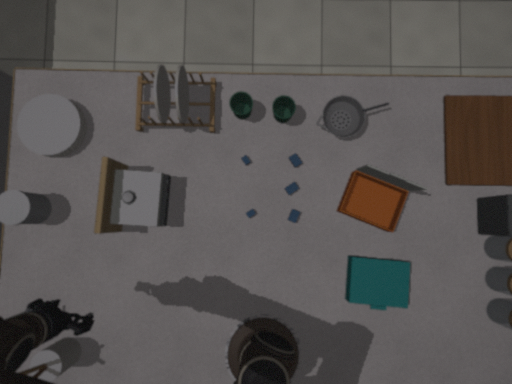

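View pics/scene0.png

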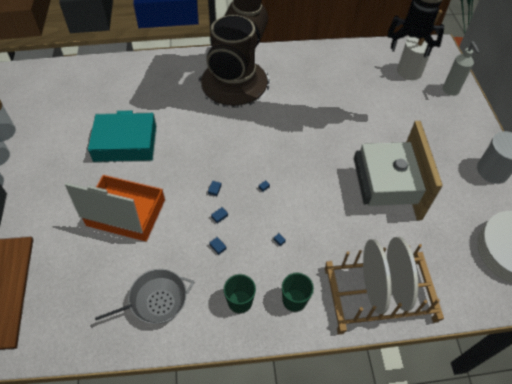

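```bash
cat >h.py <<'E'
import numpy as np,cv2
from scipy.spatial.transform import Rotation as R
from cell import r,grab_frame,camera_info,job
def pose():
    s=r.observe(); return np.array(s["ee_pos"]),R.from_euler("xyz",s["tool_rot"]),s
def look(n,fn=None):
    p,Q,s=pose(); im=grab_frame(n)[:,:,::-1].copy(); c=camera_info(n)
    f=192/np.tan(np.radians(c["vfov"]/2)); K=np.array([[f,0,c["cx"]],[0,f,c["cy"]],[0,0,1]])
    if n=="wrist":
        T=np.eye(4);T[:3,:3]=Q.as_matrix();T[:3,3]=p;T=T@c["T_tool_cam"];Rc,o=T[:3,:3],T[:3,3]
    else:
        Rc=cv2.Rodrigues(c["rvec"])[0].T;o=-Rc@c["tvec"]
    if fn: cv2.imwrite("pics/"+fn,im)
    cam=(K,np.array([c["k1"],0,0,0.]),Rc,o); return im,cam
def ray(cam,px,z):
    K,d,Rc,o=cam; u=cv2.undistortPoints(np.array(px,float).reshape(-1,1,2),K,d).reshape(-1,2)
    v=np.c_[u,np.ones(len(u))]@Rc.T; return (o+v*((z-o[2])/v[:,2])[:,None])[:,:2]
def proj(cam,P):
    K,d,Rc,o=cam; return cv2.projectPoints(np.array(P,float).reshape(-1,1,3),cv2.Rodrigues(Rc.T)[0],-Rc.T@o,K,d)[0].reshape(-1,2)
def blobs(im,cam,lo,hi,z,amin=15,amax=1e9):
    m=cv2.inRange(cv2.cvtColor(im,cv2.COLOR_BGR2HSV),lo,hi); out=[]
    for c in cv2.findContours(m,cv2.RETR_EXTERNAL,cv2.CHAIN_APPROX_NONE)[0]:
        if amin<=cv2.contourArea(c)<=amax:
            w=ray(cam,c.reshape(-1,2),z).astype(np.float32); (cx,cy),(a,b),t=cv2.minAreaRect(w)
            if a<b:a,b,t=b,a,t+90
            px=c.reshape(-1,2).mean(0); out.append((px.round(),round(cx),round(cy),round(a),round(b),round((t+90)%180-90)))
    return sorted(out,key=lambda o:-o[3]*o[4])
def to(x,y,z,yaw=None):
    "delta from now, in shares, tool down with world yaw (rad)"
    p,Q,s=pose(); d=Q.inv().apply(np.array([x,y,z])-p)/400
    y0=s["tool_rot"][2]; G=R.from_euler("xyz",[np.pi,0,y0 if yaw is None else yaw])
    print("shift",d.round(4),"turn",((Q.inv()*G).as_rotvec()/(np.pi/4)).round(3))
E
python3 - <<'E'
from h import *
im,c=look("top")
for n,lo,hi,z in(("blue",(100,60,40),(125,255,255),18),("orange",(3,150,60),(18,255,255),55),("green",(60,60,10),(85,255,120),85)):
    for b in blobs(im,c,lo,hi,z):print(n,*b)
im,c=look("scene")
for b in blobs(im,c,(100,60,40),(125,255,255),18):print("sc",*b)
cv2.imwrite("pics/z.png",cv2.resize(cv2.imread("pics/top0.png")[140:250,80:430],(800,251),interpolation=3))
E
```

```text
blue [294. 215.] 442 -92 37 25 -23
blue [295. 160.] 624 -95 37 25 34
blue [291. 188.] 532 -84 37 24 -55
blue [246. 160.] 622 68 26 16 34
blue [250. 213.] 448 48 23 16 -62
orange [373. 201.] 493 -338 183 142 69
green [241. 104.] 786 80 77 68 35
green [283. 108.] 774 -51 77 66 1
sc [166.  12.] -393 -231 243 181 -89
sc [214. 188.] 447 -93 45 29 -22
sc [219. 214.] 536 -83 41 31 -55
sc [217. 245.] 628 -95 42 29 37
sc [264. 185.] 452 48 29 22 -57
sc [279. 239.] 627 67 29 20 35
```

View pics/z.png

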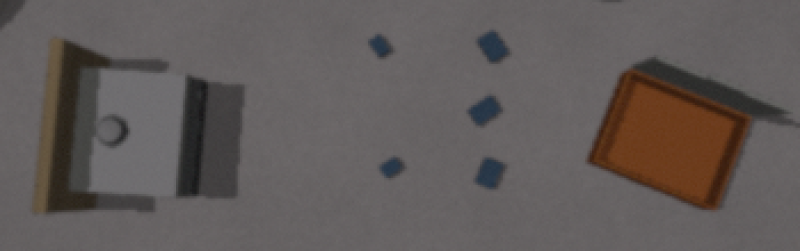

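Three blue wholes are at top pixels (294,215), (295,160) and (291,188). Two halves are at (246,160) and (250,213). The orange box at (373,201) has its lid standing on the far side. The teal box at (379,282) is a decoy because its colour is wrong and it is closed. The dispenser is at (140,195), with its round button at about (129,197).

```bash
python3 - <<'E'
from h import *
im,c=look("top")
k=lambda x,y:(80+x*350/800,140+y*110/251)
print("button",ray(c,[k(112,130)],124))
up=ray(c,[k(62,40),k(40,212)],170);print("upright",up,np.linalg.norm(up[0]-up[1]),np.degrees(np.arctan2(*(up[0]-up[1])[::-1])))
fr=ray(c,[k(190,76),k(180,196)],112);print("front",fr,np.linalg.norm(fr[0]-fr[1]),np.degrees(np.arctan2(*(fr[0]-fr[1])[::-1])))
b=ray(c,[k(628,70),k(588,160),k(714,209),k(750,118)],55);print("box",b)
to(380,270,240,2.78)
E
```

```text
button [[486.95741806 406.78541236]]
upright [[596.52575831 458.39046434]
 [381.23289358 474.16325875]] 215.8698650712593 -4.1901197947291
front [[560.98685273 311.71651672]
 [402.6739812  318.53885114]] 158.45980417657327 -2.4675774029544835
box [[ 586.69563718 -281.72849283]
 [ 460.52195616 -226.11345373]
 [ 396.37728513 -397.99719617]
 [ 522.42147146 -449.22641193]]
shift [-0.6496 -0.3445 -0.0024] turn [-0.001  0.    -0.   ]
```

Request:
carry_out([
  [0,0,0,0,0,-0.19,-1],
  [0,0,0,0,0,-0.19,-1],
  [-0.1,-0.02,0,0,0,0,-1],
  [-0.13,-0.03,0,0,0,0,-1],
  [-0.13,-0.03,0,0,0,0,-1],
], force=30)

```text
clock: 0.88
ee_pos: [328.6, 449.5, 239.3]
tool_rot: [3.141, 0.0, 3.079]
wrist_force: [-0.6, 1.4, 0.2]
width: 0.1
grip_force: 0.0
```

Request:
carry_out([
  [-0.13,-0.03,0,0,0,0,-1],
  [-0.1,-0.02,0,0,0,0,-1],
  [0,0,0,0,0,0,-1],
  [0,0,0,0,0,0,-1],
])

```text
clock: 1.38
ee_pos: [417.7, 424.1, 239.0]
tool_rot: [-3.141, -0.001, 3.078]
wrist_force: [0.0, -0.8, 0.1]
width: 0.1
grip_force: 0.0
```

```bash
python3 - <<'E'
from h import *
im,c=look("wrist","w1.png");p,Q,s=pose();print(p,s["tool_rot"],s["width"],s["q"])
to(487,407,150,3.08)
E
```

```text
[417.31052093 424.32070665 239.22196372] [-3.14143993e+00 -5.50391796e-04  3.07879898e+00] 0.015434345957725902 [7.93574726e-01 2.61590861e-01 1.26298014e-01 1.43597946e+00
 3.15744051e-04 8.56368284e-01]
shift [-0.1767 -0.0322  0.223 ] turn [-0.    -0.001 -0.002]
```

View pics/w1.png

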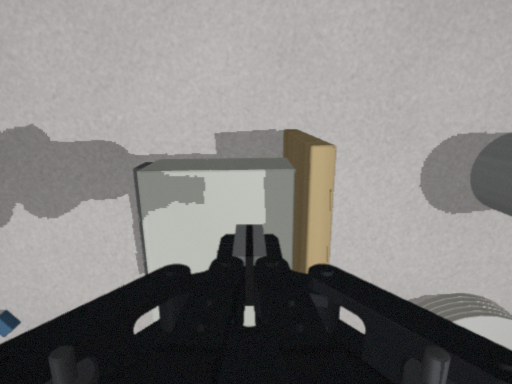

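The wrist view shows the housing top between columns 140 and 293 with its far edge at row 160. The upright's yellow edge is at columns 293–330. The fingers cover the button.

```bash
python3 - <<'E'
from h import *
im=cv2.imread("pics/w1.png");_,c=look("wrist")
print(proj(c,[[487,407,124],[482,315,112],[561,312,112]]))
print(ray(c,[[139,166],[145,274],[293,167],[293,272]],112), ray(c,[[284,129],[313,146],[333,146]],170))
_,t=look("top");cv2.imwrite("pics/t2.png",cv2.resize(_[150:240,90:190],(800,720),interpolation=3)[:600])
E
```

```text
[[235.57710862 263.40696501]
 [139.51426682 258.14855243]
 [148.52889961 328.5826037 ]]
[[393.50426305 328.48387557]
 [499.11522169 317.66663989]
 [402.94924892 463.511916  ]
 [506.25682128 460.84022048]] [[365.45729722 450.23576009]
 [377.93551986 469.33344099]
 [378.80157399 482.73892533]]
```

View pics/t2.png

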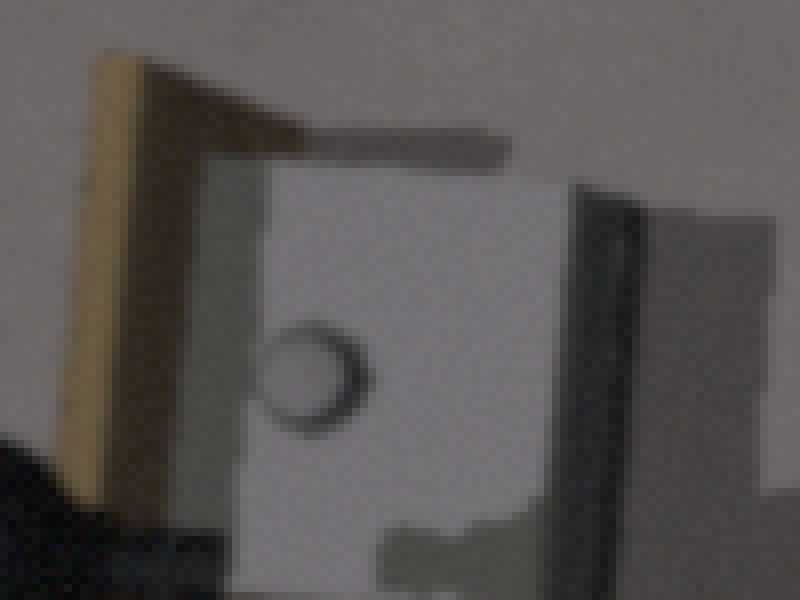

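The top crop shows the button at about (302,375), which is (487,410) in world coordinates. I'll move above it.

Request:
carry_out([
  [-0.06,-0.008,0.05,0,0,0,-1],
  [-0.06,-0.008,0.05,0,0,0,-1],
  [-0.057,-0.008,0.05,0,0,0,-1],
  [0,0,0.07,0,0,0,-1],
  [0,0,0,0,0,0,-1],
])

```text
clock: 2.15
ee_pos: [488.0, 408.3, 147.4]
tool_rot: [-3.137, -0.005, 3.077]
wrist_force: [-1.3, -0.5, -0.5]
width: -0.2
grip_force: 0.0
```

Request:
carry_out([
  [0,0,0.03,0,0,0,-1],
  [0,0,0.02,0,0,0,-1],
  [0,0,0.01,0,0,0,-1],
  [0,0,0.007,0,0,0,-1],
  [0,0,0,0,0,0,-1],
])

```text
clock: 2.78
ee_pos: [488.2, 410.3, 125.1]
tool_rot: [3.141, 0.001, 3.078]
wrist_force: [0.6, -0.9, 4.2]
width: -0.4
grip_force: 1.7
```

```bash
python3 - <<'E'
from h import *
im,t=look("top");cv2.imwrite("pics/t3.png",cv2.resize(im[130:260,80:250],(785,600),interpolation=3));p,Q,s=pose();print(p,s["wrist_force"])
E
```

```text
[488.23557524 410.27308469 125.18235506] [0.57471677 0.70326851 3.2505008 ]
```

View pics/t3.png

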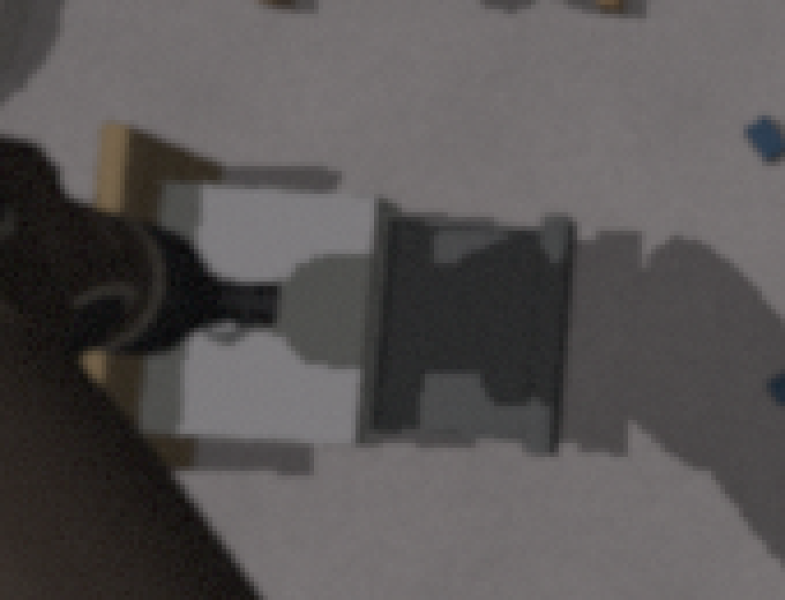

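The tray has popped out, with its floor visible at crop columns 390–555. I'll lift and take a wrist look at the tray on the way.

Request:
carry_out([
  [0,0,-0.12,0,0,0,0.4],
  [0,0,-0.12,0,0,0,0.4],
  [0,0,-0.08,0,0,0,0.4],
  [-0.06,-0.1,0,0,0,0,0.4],
  [-0.06,-0.1,0,0,0,0,0.4],
])

```text
clock: 3.45
ee_pos: [531.3, 327.0, 252.9]
tool_rot: [3.141, 0.001, 3.08]
wrist_force: [-0.1, -0.3, -1.1]
width: 59.7
grip_force: 0.0
```

Request:
carry_out([
  [-0.06,-0.1,0,0,0,0,0.4],
  [0,-0.1,0,0,0,0,0.4],
  [0,0,0,0,0,0,0.4],
  [0,0,0,0,0,0,0.4],
])

```text
clock: 3.95
ee_pos: [549.8, 246.3, 252.6]
tool_rot: [3.141, 0.0, 3.078]
wrist_force: [-1.0, 0.0, -0.5]
width: 59.6
grip_force: 0.0
```

```bash
python3 - <<'E'
from h import *
im,t=look("wrist","w2.png");p,Q,s=pose();print(p,s["tool_rot"],s["width"])
E
```

```text
[549.74552154 246.68448444 252.46917578] [ 3.14116510e+00 -5.53343752e-05  3.07896282e+00] 59.67081866408056
```

View pics/w2.png

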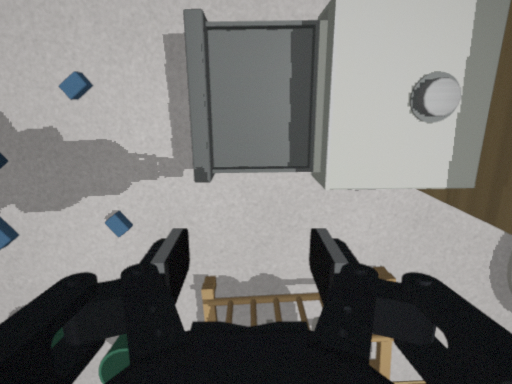

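The wrist view shows the tray out. Its front panel's outer top edge runs from (187,12) to (193,182), and its inside spans columns 211–313 and rows 27–168. The housing lies to the right, and the button's top is at (441,97).

```bash
python3 - <<'E'
from h import *
_,c=look("wrist")
a=ray(c,[(187,12),(193,182)],85);print("panel",a,np.linalg.norm(a[0]-a[1]),np.degrees(np.arctan2(*(a[1]-a[0])[::-1])),a.mean(0))
b=ray(c,[(211,27),(311,27),(313,167),(213,169)],70);print("wall top inner",b,b.mean(0))
print("btn",ray(c,[(441,97)],124))
h=ray(c,[(328,187),(476,187)],112);print("house",h)
im=cv2.imread("pics/w2.png")
for x in blobs(im,c,(100,60,40),(125,255,255),18,60): print(*x)
th=np.radians(86.5);u=np.array([np.cos(th),np.sin(th)])
print("floor est", a.mean(0)+u*(12+52))
E
```

```text
panel [[397.43342161 200.58430775]
 [552.62397524 188.33234726]] 155.67343535090038 -4.514015857130205 [475.02869842 194.45832751]
wall top inner [[407.02783233 219.2738747 ]
 [413.01673848 313.7635988 ]
 [547.82174174 314.8404158 ]
 [543.20563274 208.16704099]] [477.76798632 264.01123257]
btn [[484.65579443 409.8460728 ]]
house [[559.31726863 320.1632124 ]
 [568.10105999 457.84097567]]
[  5. 234.] 623 -73 43 21 -15
[75. 85.] 446 52 31 23 -56
[119. 224.] 617 72 27 26 35
floor est [478.93580495 258.3389546 ]
```

Request:
carry_out([
  [-0.02,-0.12,0,0,0,0,0.7],
  [-0.02,-0.12,0,0,0,0,0.7],
  [-0.02,-0.12,0,0,0,0,0.7],
  [-0.02,-0.12,0,0,0,0,0.7],
  [-0.04,-0.12,0,0,0,0,0.7],
])

```text
clock: 4.68
ee_pos: [582.7, 3.2, 252.7]
tool_rot: [3.141, 0.0, 3.08]
wrist_force: [1.0, -0.7, 0.6]
width: 72.4
grip_force: 0.0
```

Request:
carry_out([
  [-0.05,-0.12,0,0,0,0,0.7],
  [-0.03,-0.11,0,0,0,0,0.7],
  [0,0,0,0,0,0,0.7],
  [0,0,0,0,0,0,0.7],
])

```text
clock: 5.18
ee_pos: [608.8, -89.5, 252.2]
tool_rot: [3.141, -0.001, 3.079]
wrist_force: [-0.6, 0.4, 0.4]
width: 72.4
grip_force: 0.0
```

```bash
python3 - <<'E'
from h import *
im,c=look("wrist","w3.png");p,Q,s=pose();print(p,s["tool_rot"],s["width"])
for x in blobs(im,c,(100,60,40),(125,255,255),18,60): print(*x)
to(534,-84,90,np.radians(215))
E
```

```text
[608.73889194 -89.10281026 252.39958542] [ 3.14114769e+00 -2.95052829e-04  3.07986780e+00] 72.84977859460051
[244. 174.] 621 -96 40 28 34
[236.  15.] 442 -94 38 28 -23
[248.  97.] 529 -86 39 27 -56
[374. 164.] 619 64 32 21 35
[363.  10.] 447 45 32 19 -55
shift [0.1872 0.001  0.4061] turn [ 0.001 -0.    -0.856]
```

Request:
carry_out([
  [0.1,-0.003,0.05,0,0,0,0.5],
  [0.1,-0.002,0.05,0,0,-0.1,0.5],
  [0,0,0.08,0,0,-0.21,0.5],
  [0,0,0.08,0,0,-0.21,0.5],
  [0,0,0.08,0,0,-0.21,0.5],
])

```text
clock: 5.85
ee_pos: [528.6, -85.8, 116.1]
tool_rot: [-3.141, 0.001, -2.624]
wrist_force: [0.1, 0.6, -0.1]
width: 63.9
grip_force: 0.0
```

Request:
carry_out([
  [0,0,0.08,0,0,-0.105,0.5],
  [0,0,0,0,0,0,0.5],
])

```text
clock: 6.1
ee_pos: [526.8, -85.7, 82.6]
tool_rot: [3.138, -0.003, -2.548]
wrist_force: [-0.7, -0.5, 0.2]
width: 64.2
grip_force: 0.0
```

```bash
python3 - <<'E'
from h import *
im,c=look("wrist","w4.png");p,Q,s=pose();print(p,s["tool_rot"],s["width"])
to(529,-86,9,np.radians(214))
E
```

```text
[528.02491562 -86.1380634   84.35979914] [ 3.14033072e+00 -1.13770305e-03 -2.54882891e+00] 64.01663859490037
shift [-0.0024 -0.0013  0.1884] turn [ 0.002 -0.001 -0.001]
```

View pics/w4.png

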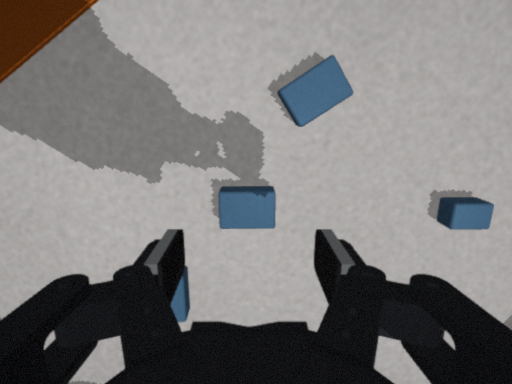

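The whole tablet at (247,207) sits squarely between the fingers with its length along the closing line. I'll descend, grip and lift.

Request:
carry_out([
  [-0.002,0,0.09,0,0,0,0.3],
  [0,0,0.08,0,0,0,0.3],
  [0,0,0.017,0,0,0,0.3],
  [0,0,0,0,0,0,-1],
  [0,0,0,0,0,0,-1],
], force=35)

```text
clock: 6.78
ee_pos: [530.7, -87.1, 11.6]
tool_rot: [-3.14, 0.002, -2.549]
wrist_force: [-0.2, 0.6, -0.2]
width: 39.3
grip_force: 35.3
```

Request:
carry_out([
  [0,0,0,0,0,0,-1],
  [0,0,0,0,0,0,-1],
  [0,0,-0.06,0,0,0.1,-1],
  [0,0,-0.12,0,0,0.21,-1],
  [0,0,-0.12,0,0,0.21,-1],
])

```text
clock: 7.4
ee_pos: [528.9, -87.0, 130.9]
tool_rot: [3.141, -0.001, -2.963]
wrist_force: [0.9, -0.5, -0.5]
width: 39.1
grip_force: 35.4
```

Request:
carry_out([
  [0,0,-0.1,0,0,0.21,-1],
  [0,0,0,0,0,0.1,-1],
  [0,0,0,0,0,0,-1],
])

```text
clock: 7.78
ee_pos: [529.5, -87.1, 170.3]
tool_rot: [-3.141, 0.001, 3.083]
wrist_force: [0.6, 0.4, -0.2]
width: 39.0
grip_force: 35.4
```

```bash
python3 - <<'E'
from h import *
p,Q,s=pose();print(p,s["tool_rot"],s["width"],s["grip_force"]);to(436,263,160,3.07)
E
```

```text
[529.46793017 -87.11275884 170.28493994] [-3.14144660e+00  1.00084065e-03  3.08288666e+00] 38.951542782277045 35.360339283943176
shift [0.2846 0.8601 0.0253] turn [-0.     0.001  0.016]
```

Request:
carry_out([
  [0.035,0.1,0,0,0,0.016,-1],
  [0.035,0.11,0,0,0,0,-1],
  [0.035,0.11,0,0,0,0,-1],
  [0.035,0.11,0,0,0,0,-1],
  [0.035,0.11,0,0,0,0,-1],
])

```text
clock: 8.4
ee_pos: [473.6, 134.5, 168.9]
tool_rot: [-3.141, -0.001, 3.071]
wrist_force: [0.7, -0.8, -0.9]
width: 39.1
grip_force: 35.4
```

Request:
carry_out([
  [0.035,0.11,0,0,0,0,-1],
  [0.035,0.11,0,0,0,0,-1],
  [0.035,0.1,0,0,0,0,-1],
  [0,0,0,0,0,0,-1],
  [0,0,0,0,0,0,-1],
])

```text
clock: 9.02
ee_pos: [441.5, 263.6, 169.1]
tool_rot: [-3.14, -0.001, 3.071]
wrist_force: [-0.5, 0.1, -0.5]
width: 38.8
grip_force: 42.3
```

```bash
python3 - <<'E'
from h import *
p,Q,s=pose();print(p,s["tool_rot"],s["width"],s["grip_force"]);to(436,263,69,3.07)
E
```

```text
[441.49257406 263.58582763 169.06043662] [-3.14043807e+00 -1.00315176e-03  3.07092233e+00] 38.83208380933729 42.3026704788208
shift [ 0.0133 -0.0021  0.2502] turn [-0.001 -0.001  0.001]
```

Request:
carry_out([
  [0.01,-0.002,0.08,0,0,0,-1],
  [0.003,0,0.1,0,0,0,-1],
  [0,0,0.05,0,0,0,-1],
  [0,0,0.02,0,0,0,-1],
  [0,0,0,0,0,0,-1],
])

```text
clock: 9.65
ee_pos: [436.8, 262.8, 69.7]
tool_rot: [-3.141, -0.0, 3.069]
wrist_force: [-0.0, -0.1, -0.7]
width: 39.1
grip_force: 42.3
```

```bash
python3 - <<'E'
from h import *
p,Q,s=pose();print(p,s["tool_rot"],s["width"],s["grip_force"],s["wrist_force"])
im,c=look("wrist","w5.png")
E
```

```text
[436.79289156 262.80190977  69.67638812] [-3.14123917e+00 -4.15108916e-04  3.06857436e+00] 39.05692652201333 42.30866253376007 [-0.00902359 -0.13607156 -0.74357282]
```

View pics/w5.png

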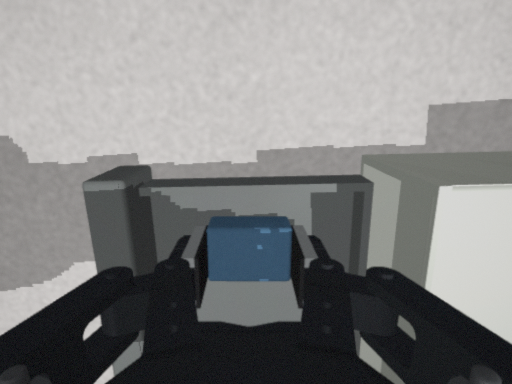

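The tablet is held flat inside the tray, and the fingers clear the panel and the rear wall. I'll release and go for the next one.

Request:
carry_out([
  [0,0,0.003,0,0,0,-1],
  [0,0,0,0,0,0,0.2],
  [0,0,0,0,0,0,0.2],
  [0,0,-0.1,0,0,0,0.2],
  [0,0,-0.15,0,0,0,0.2],
])

```text
clock: 10.32
ee_pos: [435.5, 263.0, 168.1]
tool_rot: [-3.139, -0.003, 3.07]
wrist_force: [1.5, 0.5, 0.1]
width: 51.4
grip_force: 0.0
```

Request:
carry_out([
  [-0.05,-0.09,-0.05,0,0,0,0.4],
  [-0.06,-0.1,-0.1,0,0,0,0.6],
  [-0.06,-0.1,0,0,0,0,0.6],
  [-0.06,-0.1,0,0,0,0,0.6],
  [-0.06,-0.1,0,0,0,0,0.6],
])

```text
clock: 10.95
ee_pos: [538.9, 58.5, 228.9]
tool_rot: [3.141, 0.001, 3.07]
wrist_force: [-0.2, 1.6, 0.1]
width: 68.4
grip_force: 0.0
```

Request:
carry_out([
  [-0.06,-0.1,0,0,0,0,0.6],
  [-0.06,-0.1,0,0,0,0,0.6],
  [-0.06,-0.1,0,0,0,0,0.6],
  [-0.05,-0.07,0,0,0,0,0.6],
  [0,0,0,0,0,0,0.6],
])

```text
clock: 11.58
ee_pos: [620.1, -96.5, 227.7]
tool_rot: [-3.141, -0.001, 3.067]
wrist_force: [0.8, 0.0, -0.4]
width: 68.2
grip_force: 0.0
```

```bash
python3 - <<'E'
from h import *
im,c=look("wrist");p,Q,s=pose();print(p,s["tool_rot"],s["width"])
for x in blobs(im,c,(100,60,40),(125,255,255),18,60): print(*x)
to(621,-96,84);im,c=look("top")
for x in blobs(im,c,(100,60,40),(125,255,255),18): print(*x)
E
```

```text
[619.49290876 -95.22298298 227.93884938] [ 3.14128017e+00 -8.93770986e-04  3.06803700e+00] 68.31928147207894
[249. 169.] 621 -97 40 28 34
[389. 157.] 619 63 32 22 35
[237.   7.] 456 -98 30 16 86
shift [-0.0042 -0.0018  0.3598] turn [ 0.    -0.001 -0.   ]
[181. 214.] 442 275 42 29 -89
[246. 160.] 623 67 26 17 38
[250. 213.] 448 48 23 16 -62
```

Request:
carry_out([
  [-0.004,-0.004,0.06,0,0,0.1,0.5],
  [0,0,0.08,0,0,0.21,0.5],
  [0,0,0.08,0,0,0.21,0.5],
  [0,0,0.08,0,0,0.21,0.4],
  [0,0,0.06,0,0,0.21,0.3],
])

```text
clock: 12.3
ee_pos: [619.9, -94.6, 83.6]
tool_rot: [-3.141, -0.001, 2.328]
wrist_force: [0.5, -0.3, 0.5]
width: 55.5
grip_force: 0.0
```

Request:
carry_out([
  [0,0,0.05,0,0,0.21,0.3],
  [0,0,0,0,0,0,0.3],
  [0,0,0,0,0,0,0.3],
])

```text
clock: 12.68
ee_pos: [621.1, -95.5, 65.7]
tool_rot: [3.141, 0.001, 2.17]
wrist_force: [-0.9, -0.2, 0.6]
width: 55.9
grip_force: 0.0
```

```bash
python3 - <<'E'
from h import *
p,Q,s=pose();print(p,s["tool_rot"],s["width"]);to(621,-97,10,np.radians(124))
im,c=look("wrist")
for x in blobs(im,c,(100,60,40),(125,255,255),18,60): print(*x)
E
```

```text
[621.1113295  -95.51159249  65.74776716] [3.14060201e+00 8.06835294e-04 2.17007780e+00] 55.87367032149892
shift [-0.0028 -0.0025  0.1394] turn [0.001 0.001 0.007]
[251. 213.] 621 -95 39 30 34
[11. 47.] 462 -87 37 20 -68
[408.   1.] 622 51 25 1 34
```

Request:
carry_out([
  [0,0,0.08,0,0,0.007,0.3],
  [0,0,0.058,0,0,0,0.3],
  [0,0,0,0,0,0,0.3],
  [0,0,0,0,0,0,-1],
  [0,0,0,0,0,0,-1],
])

```text
clock: 13.35
ee_pos: [621.9, -96.4, 11.0]
tool_rot: [3.14, 0.002, 2.161]
wrist_force: [0.5, -0.1, 2.7]
width: 39.5
grip_force: 36.7
```

Request:
carry_out([
  [0,0,0,0,0,0,-1],
  [0,0,-0.05,0,0,-0.1,-1],
  [0,0,-0.1,0,0,-0.21,-1],
  [0,0,-0.1,0,0,-0.21,-1],
  [0,0,-0.1,0,0,-0.21,-1],
])

```text
clock: 13.98
ee_pos: [620.7, -96.2, 150.8]
tool_rot: [3.142, 0.0, 2.74]
wrist_force: [0.6, -0.5, -0.8]
width: 39.3
grip_force: 36.2
```

Request:
carry_out([
  [0,0,-0.05,0,0,-0.21,-1],
  [0,0,0,0,0,-0.2,-1],
  [0,0,0,0,0,-0.01,-1],
])

```text
clock: 14.35
ee_pos: [620.9, -96.3, 169.8]
tool_rot: [-3.142, 0.001, 3.063]
wrist_force: [-0.1, -0.0, 0.4]
width: 39.1
grip_force: 36.2
```

```bash
python3 - <<'E'
from h import *
p,Q,s=pose();print(p,s["tool_rot"],s["width"],s["grip_force"]);to(520,257,170,3.07)
E
```

```text
[620.88958197 -96.25166809 169.75564353] [-3.14151686e+00  6.71379855e-04  3.06288934e+00] 39.06006195169059 36.20452702045441
shift [ 0.3209  0.8606 -0.0009] turn [-0.     0.001 -0.009]
```

Request:
carry_out([
  [0.04,0.1,0,0,0,-0.009,-1],
  [0.04,0.11,0,0,0,0,-1],
  [0.04,0.11,0,0,0,0,-1],
  [0.04,0.11,0,0,0,0,-1],
  [0.04,0.11,0,0,0,0,-1],
])

```text
clock: 14.98
ee_pos: [555.7, 126.3, 168.9]
tool_rot: [-3.141, -0.001, 3.068]
wrist_force: [0.5, 0.1, 0.4]
width: 39.1
grip_force: 36.2
```

Request:
carry_out([
  [0.04,0.11,0,0,0,0,-1],
  [0.04,0.11,0,0,0,0,-1],
  [0.04,0.1,0,0,0,0,-1],
  [0,0,0,0,0,0,-1],
  [0,0,0,0,0,0,-1],
])

```text
clock: 15.6
ee_pos: [517.4, 255.7, 168.9]
tool_rot: [-3.141, -0.001, 3.07]
wrist_force: [0.1, -0.9, -1.2]
width: 39.4
grip_force: 36.2
```

```bash
python3 - <<'E'
from h import *
p,Q,s=pose();print(p,s["tool_rot"],s["width"],s["grip_force"]);to(520,257,69,3.07)
im,c=look("wrist");
for x in blobs(im,c,(100,60,40),(125,255,255),74,60): print(*x)
E
```

```text
[517.43502718 255.73987086 168.93403057] [-3.14080166e+00 -5.26392302e-04  3.07008578e+00] 39.388307219040094 36.20303392410278
shift [-0.0063  0.0038  0.2498] turn [-0.001 -0.001  0.   ]
[249. 249.] 564 251 71 57 86
[252.  88.] 437 263 39 27 86
[ 23. 118.] 446 94 27 19 -55
[ 81. 277.] 579 107 24 12 -58
```

Request:
carry_out([
  [-0.006,0.004,0.08,0,0,0,-1],
  [0,0,0.1,0,0,0,-1],
  [0,0,0.05,0,0,0,-1],
  [0,0,0.022,0,0,0,-1],
  [0,0,0,0,0,0,-1],
])

```text
clock: 16.27
ee_pos: [520.6, 256.7, 68.8]
tool_rot: [3.142, 0.0, 3.07]
wrist_force: [-0.0, 1.4, -0.6]
width: 39.0
grip_force: 36.2
```

Request:
carry_out([
  [0,0,0,0,0,0,0.2],
  [0,0,0,0,0,0,0.2],
  [0,0,-0.1,0,0,0,0.2],
  [0,0,-0.15,0,0,0,0.2],
  [0.015,-0.1,-0.1,0,0,0,0.5],
])

```text
clock: 16.9
ee_pos: [512.3, 219.4, 211.4]
tool_rot: [3.14, 0.003, 3.074]
wrist_force: [1.3, -0.3, -0.7]
width: 64.2
grip_force: 0.0
```

Request:
carry_out([
  [0.0,-0.11,-0.05,0,0,0,0.5],
  [0.0,-0.11,0,0,0,0,0.5],
  [0.0,-0.11,0,0,0,0,0.5],
  [0.0,-0.11,0,0,0,0,0.5],
  [0.0,-0.11,0,0,0,0,0.5],
])

```text
clock: 17.52
ee_pos: [495.7, -2.8, 229.2]
tool_rot: [3.142, 0.001, 3.071]
wrist_force: [0.8, -0.3, -0.3]
width: 63.9
grip_force: 0.0
```

Request:
carry_out([
  [0.0,-0.11,0,0,0,0,0.5],
  [0.0,-0.1,0,0,0,0,0.5],
  [0,0,0,0,0,0,0.5],
  [0,0,0,0,0,0,0.5],
])

```text
clock: 18.02
ee_pos: [490.0, -85.1, 228.8]
tool_rot: [3.141, 0.001, 3.071]
wrist_force: [0.8, 0.3, -0.3]
width: 64.0
grip_force: 0.0
```

```bash
python3 - <<'E'
from h import *
im,c=look("wrist");p,Q,s=pose();print(p,s["tool_rot"],s["width"])
for x in blobs(im,c,(100,60,40),(125,255,255),18,60): print(*x)
to(442,-94,84);im,c=look("top")
for x in blobs(im,c,(100,60,40),(125,255,255),18): print(*x)
E
```

```text
[490.07607749 -84.65313677 228.75727899] [3.14134585e+00 4.61273640e-04 3.07176392e+00] 63.92043844674917
[239. 123.] 439 -93 39 27 -23
[374. 257.] 616 63 36 19 34
[363. 119.] 444 45 30 22 -56
shift [ 0.1184 -0.0318  0.3618] turn [0.    0.001 0.   ]
[184. 187.] 527 268 43 30 -89
[181. 214.] 441 275 42 26 -89
[246. 160.] 623 67 26 16 34
[250. 213.] 448 48 23 16 -62
```

Request:
carry_out([
  [0.07,-0.016,0.03,0,0,0,0.5],
  [0.051,-0.015,0.03,0,0,0,0.5],
  [0,0,0.05,0,0,-0.2,0.5],
  [0,0,0.05,0,0,-0.21,0.4],
  [0,0,0.05,0,0,-0.21,0.3],
])

```text
clock: 18.75
ee_pos: [441.0, -93.2, 144.1]
tool_rot: [-3.141, 0.001, -2.718]
wrist_force: [0.5, -1.3, -0.1]
width: 55.3
grip_force: 0.0
```

Request:
carry_out([
  [0,0,0.05,0,0,-0.21,0.3],
  [0,0,0.05,0,0,-0.21,0.3],
  [0,0,0.05,0,0,-0.21,0.3],
  [0,0,0.05,0,0,-0.21,0.3],
  [0,0,0,0,0,-0.12,0.3],
])

```text
clock: 19.38
ee_pos: [439.8, -92.9, 62.9]
tool_rot: [3.139, -0.0, -1.965]
wrist_force: [0.4, -0.6, 0.3]
width: 55.8
grip_force: 0.0
```

Request:
carry_out([
  [0,0,0,0,0,0,0.3],
  [0,0,0,0,0,0,0.3],
])

```text
clock: 19.62
ee_pos: [441.2, -93.7, 64.8]
tool_rot: [-3.141, 0.0, -1.972]
wrist_force: [-0.9, 1.2, 0.6]
width: 55.1
grip_force: 0.0
```

```bash
python3 - <<'E'
from h import *
p,Q,s=pose();print(p,s["tool_rot"],s["width"],s["q"]);to(441,-94,10,np.radians(247))
im,c=look("wrist")
for x in blobs(im,c,(100,60,40),(125,255,255),18,60): print(*x)
E
```

```text
[441.1680259  -93.72192272  64.81885469] [-3.14099011e+00  1.38416568e-04 -1.97150710e+00] 55.14089322862688 [-2.09341958e-01  5.00305107e-02 -5.13422092e-01  1.00672585e+00
  2.12834610e-05 -1.37942746e+00]
shift [0.0008 0.0002 0.137 ] turn [-0.001  0.     0.001]
[251. 212.] 438 -96 39 30 -23
```

Request:
carry_out([
  [0.004,0,0.08,0,0,0,0.3],
  [0,0,0.056,0,0,0,0.3],
  [0,0,0,0,0,0,0.3],
  [0,0,0,0,0,0,-1],
  [0,0,0,0,0,0,-1],
])

```text
clock: 20.3
ee_pos: [441.1, -95.9, 11.3]
tool_rot: [-3.14, 0.0, -1.971]
wrist_force: [-1.0, -0.1, -0.5]
width: 38.9
grip_force: 36.2
```

Request:
carry_out([
  [0,0,0,0,0,0,-1],
  [0,0,-0.05,0,0,0.1,-1],
  [0,0,-0.1,0,0,0.21,-1],
  [0,0,-0.1,0,0,0.21,-1],
  [0,0,-0.1,0,0,0.21,-1],
])

```text
clock: 20.92
ee_pos: [440.0, -95.7, 151.6]
tool_rot: [-3.141, 0.0, -2.55]
wrist_force: [1.0, -0.0, 0.2]
width: 38.8
grip_force: 36.2
```

Request:
carry_out([
  [0,0,-0.05,0,0,0.21,-1],
  [0,0,0,0,0,0.21,-1],
  [0,0,0,0,0,0.21,-1],
  [0,0,0,0,0,0.21,-1],
  [0,0,0,0,0,0,-1],
])

```text
clock: 21.55
ee_pos: [440.2, -95.7, 170.3]
tool_rot: [-3.142, 0.0, 3.081]
wrist_force: [-0.5, -0.6, 0.5]
width: 38.9
grip_force: 36.3
```

```bash
python3 - <<'E'
from h import *
p,Q,s=pose();print(p,s["tool_rot"],s["width"],s["grip_force"]);to(478,260,170,3.07)
E
```

```text
[440.15298999 -95.7021665  170.29287721] [-3.14154169e+00  2.86543677e-04  3.08070601e+00] 38.940464751657 36.25482380390167
shift [-4.030e-02  8.934e-01  7.000e-04] turn [-0.     0.     0.014]
```

Request:
carry_out([
  [-0.004,0.1,0,0,0,0.014,-1],
  [-0.004,0.11,0,0,0,0,-1],
  [-0.004,0.11,0,0,0,0,-1],
  [-0.004,0.11,0,0,0,0,-1],
  [-0.004,0.11,0,0,0,0,-1],
])

```text
clock: 22.18
ee_pos: [463.6, 120.6, 170.3]
tool_rot: [3.142, 0.0, 3.072]
wrist_force: [0.6, -0.3, -0.1]
width: 39.4
grip_force: 36.2
```

Request:
carry_out([
  [-0.004,0.11,0,0,0,0,-1],
  [-0.004,0.12,0,0,0,0,-1],
  [-0.004,0.12,0,0,0,0,-1],
  [0,0,0,0,0,0,-1],
  [0,0,0,0,0,0,-1],
])

```text
clock: 22.8
ee_pos: [478.3, 258.1, 169.9]
tool_rot: [-3.141, -0.001, 3.07]
wrist_force: [-0.4, -0.2, 0.0]
width: 39.2
grip_force: 36.2
```

```bash
python3 - <<'E'
from h import *
p,Q,s=pose();print(p,s["tool_rot"],s["width"],s["grip_force"]);to(479,260,69,3.07)
im,c=look("wrist");
for x in blobs(im,c,(100,60,40),(125,255,255),74,60): print(*x)
E
```

```text
[478.34443572 258.10702452 169.86737251] [-3.14078971e+00 -6.16890745e-04  3.07023710e+00] 39.179899391805364 36.216187477111816
shift [-0.0015  0.005   0.2522] turn [-0.001 -0.001  0.   ]
[249. 252.] 528 254 71 58 86
[252. 142.] 437 263 40 27 86
[ 33. 158.] 437 95 29 18 -56
[ 94. 321.] 584 111 16 6 -59
```

Request:
carry_out([
  [-0.001,0.005,0.08,0,0,0,-1],
  [0,0,0.1,0,0,0,-1],
  [0,0,0.05,0,0,0,-1],
  [0,0,0.023,0,0,0,-1],
  [0,0,0,0,0,0,-1],
])

```text
clock: 23.48
ee_pos: [479.2, 259.6, 69.0]
tool_rot: [-3.141, -0.0, 3.067]
wrist_force: [-0.1, 0.3, 0.2]
width: 39.1
grip_force: 36.2
```

Request:
carry_out([
  [0,0,0,0,0,0,0.2],
  [0,0,0,0,0,0,0.2],
  [0,0,-0.1,0,0,0,0.2],
  [0,0,-0.15,0,0,0,0.2],
  [-0.05,-0.03,-0.1,0,0,0,0.2],
])

```text
clock: 24.1
ee_pos: [498.3, 247.8, 212.6]
tool_rot: [3.14, 0.003, 3.07]
wrist_force: [0.6, 0.4, 0.5]
width: 51.2
grip_force: 0.0
```

Request:
carry_out([
  [-0.1,-0.05,-0.1,0,0,0,-1],
  [-0.05,0,0,0,0,0,-1],
  [0,0,0,0,0,0,-1],
  [0,0,0,0,0,0,-1],
])

```text
clock: 24.6
ee_pos: [555.8, 222.7, 248.5]
tool_rot: [-3.141, -0.001, 3.068]
wrist_force: [-0.0, -0.9, -0.0]
width: 0.4
grip_force: 0.0
```

```bash
python3 - <<'E'
from h import *
im,c=look("wrist","w6.png");p,Q,s=pose();print(p,s["tool_rot"],s["width"])
for x in blobs(im,c,(100,60,40),(125,255,255),74,60): print(*x)
E
```

```text
[555.64443585 222.80422164 248.55108732] [-3.14117546e+00 -1.11343972e-03  3.06871206e+00] 0.00879573670020857
[283.  49.] 439 263 40 28 86
[280. 137.] 520 256 40 27 86
[281.  97.] 481 259 39 27 86
[92. 80.] 453 78 25 19 -54
[135. 220.] 598 95 22 21 36
```

View pics/w6.png

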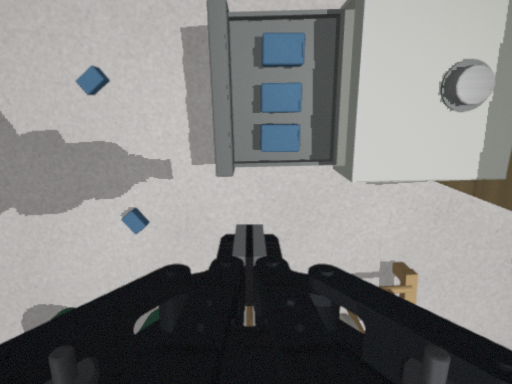

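All three tablets lie flat in the tray at (284,49), (281,97) and (281,137). Next I'll go in front of the panel, low, with the fingers shut.

Request:
carry_out([
  [0.1,-0.08,0,0,0,0,-1],
  [0.096,-0.08,0,0,0,0,-1],
  [0,-0.01,0.1,0,0,0,-1],
  [0,0,0.13,0,0,0,-1],
  [0,0,0.13,0,0,0,-1],
])

```text
clock: 25.28
ee_pos: [472.4, 160.8, 103.9]
tool_rot: [3.141, 0.001, 3.069]
wrist_force: [0.0, 0.2, -0.3]
width: 0.1
grip_force: 0.0
```

Request:
carry_out([
  [0,0,0.09,0,0,0,-1],
  [0,0,0,0,0,0,-1],
  [0,0.03,0,0,0,0,-1],
  [0,0.03,0,0,0,0,-1],
  [0,0.0,0,0,0,0,-1],
])

```text
clock: 25.9
ee_pos: [476.2, 185.9, 70.3]
tool_rot: [3.141, 0.002, 3.07]
wrist_force: [0.7, -1.6, 0.8]
width: -0.0
grip_force: 0.7
```

```bash
python3 - <<'E'
from h import *
p,Q,s=pose();print(p,s["tool_rot"],s["wrist_force"]);to(475+.07*106,300,68)
im,t=look("top");cv2.imwrite("pics/t4.png",cv2.resize(im[130:260,80:250],(785,600),interpolation=3))
E
```

```text
[476.18982587 185.86117402  70.29314837] [3.14074710e+00 2.42912174e-03 3.06963987e+00] [ 0.65346307 -1.57077866  0.79145645]
shift [0.005  0.2857 0.006 ] turn [0.001 0.003 0.   ]
```

View pics/t4.png

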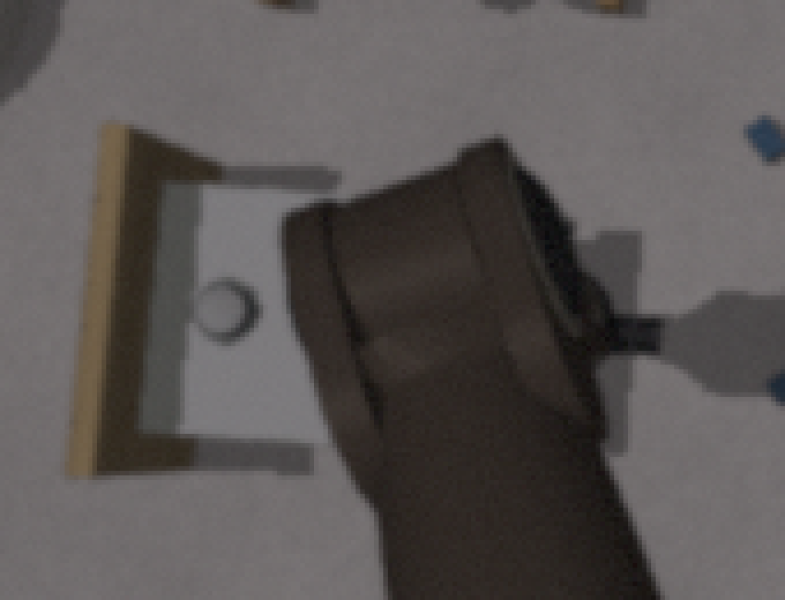

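The arm hides the tray, but the −1.6 N in y says the fingers touch the panel. I'll push gently.

Request:
carry_out([
  [0,0.03,0,0,0,0,-1],
  [0,0.04,0,0,0,0,-1],
  [0,0.04,0,0,0,0,-1],
  [0,0.04,0,0,0,0,-1],
  [0,0.04,0,0,0,0,-1],
])

```text
clock: 26.58
ee_pos: [480.3, 261.2, 68.6]
tool_rot: [-3.141, -0.001, 3.068]
wrist_force: [-1.1, -5.7, 3.3]
width: -0.1
grip_force: 2.7
```

Request:
carry_out([
  [0,0.03,0,0,0,0,-1],
  [0,0.02,0,0,0,0,-1],
  [0,0.01,0,0,0,0,-1],
  [0,0.01,0,0,0,0,-1],
  [0,0,0,0,0,0,-1],
])

```text
clock: 27.2
ee_pos: [481.9, 286.8, 68.3]
tool_rot: [-3.137, -0.001, 3.068]
wrist_force: [-3.0, -12.5, 4.8]
width: -0.2
grip_force: 2.9
```

Request:
carry_out([
  [0,0.006,0,0,0,0,-1],
  [0,0.006,0,0,0,0,-1],
  [0,0,0,0,0,0,-1],
])

```text
clock: 27.58
ee_pos: [481.8, 287.0, 68.4]
tool_rot: [-3.128, -0.001, 3.065]
wrist_force: [-4.0, -31.0, 12.4]
width: 0.2
grip_force: 2.1
```

```bash
python3 - <<'E'
from h import *
p,Q,s=pose();print(p,s["tool_rot"],s["wrist_force"],s["moment"])
im,c=look("scene");cv2.imwrite("pics/s2.png",cv2.resize(im[110:260,300:470],(680,600),interpolation=3))
E
```

```text
[481.83242639 286.99510478  68.39040402] [-3.12819226e+00 -7.68328844e-04  3.06490745e+00] [ -4.02614932 -31.01242196  12.43225465] [-4.78055948  0.69238862  0.06656834]
```

View pics/s2.png

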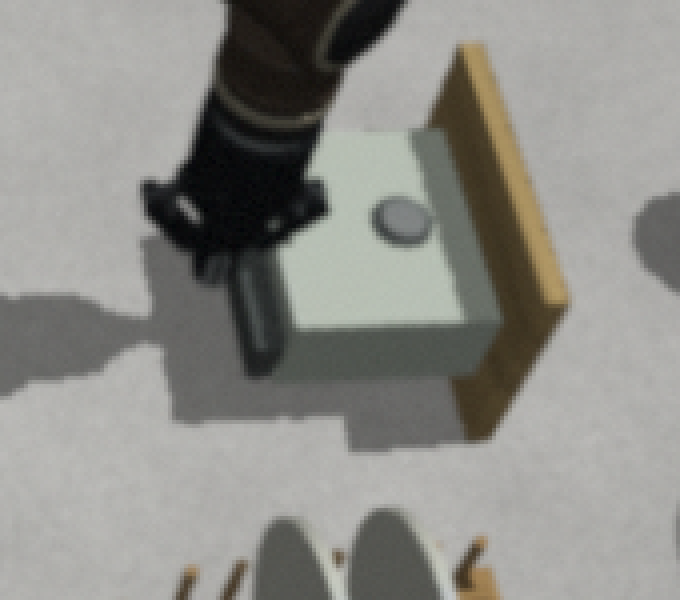

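The panel looks almost home, but 31 N is high and the right knuckle at (320,190) is close to the housing edge. I'll back off and check whether it latched.

Request:
carry_out([
  [0,-0.012,0,0,0,0,-1],
  [0,-0.012,0,0,0,0,-1],
  [0,-0.012,0,0,0,0,-1],
  [0,0,0,0,0,0,-1],
])

```text
clock: 28.12
ee_pos: [481.6, 277.7, 68.3]
tool_rot: [-3.139, -0.001, 3.068]
wrist_force: [-2.7, -5.8, 0.6]
width: -0.2
grip_force: 3.5
```

```bash
python3 - <<'E'
from h import *
p,Q,s=pose();print(p,s["tool_rot"],s["wrist_force"],s["moment"])
im,c=look("scene");cv2.imwrite("pics/s3.png",cv2.resize(im[110:260,300:470],(680,600),interpolation=3))
_,t=look("scene")
# predicted panel far-side top corner px for travel values, dispenser y=-80 (world +x side)
E
```

```text
[481.55227463 277.69118942  68.33672404] [-3.13920356e+00 -9.28549550e-04  3.06786981e+00] [-2.71222883 -5.83586582  0.59432709] [-1.2258596   0.47112024  0.05252644]
```

View pics/s3.png

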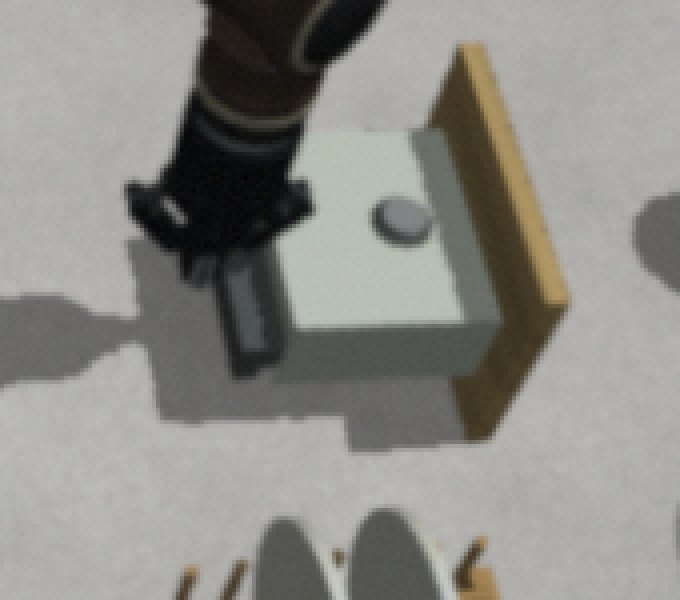

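The tray followed the finger back out at 5.8 N, so it isn't latched. The knuckle is stopping on the housing edge. I'll lean the hand back about 20° with the tip forward, so it clears the housing, and push on.

Request:
carry_out([
  [0,0,0,-0.1,0,0,-1],
  [0,0,0,-0.15,0,0,-1],
  [0,0,0,-0.15,0,0,-1],
  [0,0,0,-0.05,0,0,-1],
  [0,0,0,0,0,0,-1],
])

```text
clock: 28.85
ee_pos: [482.0, 277.1, 68.0]
tool_rot: [2.79, -0.0, 3.066]
wrist_force: [-0.6, -6.4, -1.8]
width: -0.0
grip_force: 3.2
```

```bash
python3 - <<'E'
from h import *
p,Q,s=pose();print(p,s["tool_rot"],s["wrist_force"],Q.inv().apply([0.07,.9975,0]))
E
```

```text
[481.95850678 277.13971363  68.03044346] [ 2.79013184e+00 -2.88068608e-04  3.06618820e+00] [-0.55945336 -6.44352297 -1.82437144] [0.00534359 0.93881286 0.34425008]
```

Request:
carry_out([
  [0,0.014,0.005,0,0,0,-1],
  [0,0.014,0.005,0,0,0,-1],
  [0,0.01,0.0035,0,0,0,-1],
  [0,0,0,0,0,0,-1],
])

```text
clock: 29.35
ee_pos: [483.2, 295.0, 68.6]
tool_rot: [2.788, -0.0, 3.069]
wrist_force: [-1.3, -2.0, -0.9]
width: -0.2
grip_force: 0.9
```

Request:
carry_out([
  [0,0.006,0.002,0,0,0,-1],
  [0,0.006,0.002,0,0,0,-1],
  [0,0.006,0.002,0,0,0,-1],
  [0,0,0,0,0,0,-1],
])

```text
clock: 29.85
ee_pos: [483.7, 301.9, 68.8]
tool_rot: [2.79, -0.0, 3.068]
wrist_force: [-1.3, -4.9, -3.1]
width: -0.2
grip_force: 2.6
```

Request:
carry_out([
  [0,0.004,0.0015,0,0,0,-1],
  [0,0.004,0.0015,0,0,0,-1],
  [0,0,0,0,0,0,-1],
])

```text
clock: 30.22
ee_pos: [483.7, 302.5, 68.7]
tool_rot: [2.795, -0.0, 3.065]
wrist_force: [-4.7, -19.4, 7.1]
width: -0.1
grip_force: 10.0
```

Request:
carry_out([
  [0,0.004,0.0015,0,0,0,-1],
  [0,0.004,0.0015,0,0,0,-1],
  [0,0,0,0,0,0,-1],
])

```text
clock: 30.6
ee_pos: [483.8, 303.0, 68.6]
tool_rot: [2.801, 0.0, 3.062]
wrist_force: [-8.6, -35.2, 16.2]
width: -0.2
grip_force: 17.8
```

There's a hard stop at y≈302.5, about 121 mm of travel, which matches the tray's stop. I'll back off slowly and check that it stays.

Request:
carry_out([
  [0,-0.012,-0.004,0,0,0,-1],
  [0,-0.014,-0.005,0,0,0,-1],
  [0,-0.014,-0.005,0,0,0,-1],
  [0,0,0,0,0,0,-1],
])

```text
clock: 31.1
ee_pos: [483.9, 292.9, 69.9]
tool_rot: [2.786, 0.001, 3.068]
wrist_force: [-0.4, -1.1, -0.7]
width: -0.0
grip_force: 0.0
```

Request:
carry_out([
  [0,-0.03,-0.01,0,0,0,-1],
  [0,-0.05,-0.017,0,0,0,-1],
  [0,-0.05,-0.017,0,0,0,-1],
  [0,0,0,0,0,0,-1],
])

```text
clock: 31.6
ee_pos: [479.3, 236.5, 67.7]
tool_rot: [2.788, 0.0, 3.066]
wrist_force: [-0.3, 0.4, -0.4]
width: -0.5
grip_force: 0.0
```

```bash
python3 - <<'E'
from h import *
p,Q,s=pose();print(p,s["tool_rot"],s["wrist_force"])
im,c=look("scene");cv2.imwrite("pics/s4.png",cv2.resize(im[110:260,250:470],(800,545),interpolation=3))
E
```

```text
[479.25175845 236.52016217  67.6951102 ] [2.78786956e+00 9.06489015e-05 3.06642387e+00] [-0.25176293  0.38219124 -0.44624621]
```

View pics/s4.png

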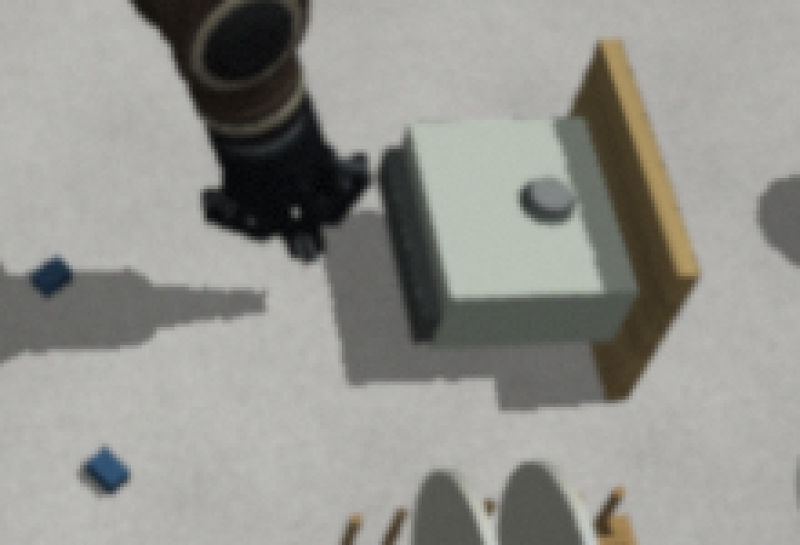

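The tray stays flush at home with nothing touching it. Now for the halves. I'll straighten up and rotate.

Request:
carry_out([
  [0,-0.02,-0.1,0,0,0,0.4],
  [0,0,-0.12,0,0,0,0.4],
  [0,0,-0.1,0.15,0,0,0.4],
  [0,0,0,0.15,0,0,0.4],
  [0,0,0,0.15,0,0,0.4],
])

```text
clock: 32.28
ee_pos: [476.2, 186.4, 186.4]
tool_rot: [-3.14, 0.003, 3.068]
wrist_force: [0.6, 0.8, 0.0]
width: 59.7
grip_force: 0.0
```

Request:
carry_out([
  [-0.05,-0.1,0,0,0,0,0.4],
  [0,0,0,0,0,0,0.4],
  [0,0,0,0,0,0,0.4],
])

```text
clock: 32.65
ee_pos: [492.4, 144.9, 184.9]
tool_rot: [3.141, 0.0, 3.068]
wrist_force: [-0.6, 0.2, 0.3]
width: 59.5
grip_force: 0.0
```

```bash
python3 - <<'E'
from h import *
p,Q,s=pose();print(p,s["tool_rot"],s["wrist_force"]);to(446,45,100)
im,c=look("top")
for x in blobs(im,c,(100,60,40),(125,255,255),18): print(*x)
im,c=look("wrist")
for x in blobs(im,c,(100,60,40),(125,255,255),18,60): print(*x)
E
```

```text
[492.39951841 144.91413348 184.85232894] [3.14088862e+00 7.64866652e-05 3.06783470e+00] [-0.60611679  0.22635008  0.34017247]
shift [ 0.0973 -0.2578  0.2119] turn [0.001 0.    0.   ]
[246. 160.] 622 68 26 16 34
[251. 213.] 448 47 25 16 -62
[191. 287.] 615 69 31 25 36
[150. 135.] 444 50 30 20 -56
```

Request:
carry_out([
  [0.03,-0.085,0,0,0,0,0.4],
  [0.03,-0.085,0,0,0,0,0.4],
  [0.037,-0.085,0,0,0,0,0.3],
  [0,0,0.06,0,0,0.2,0.2],
  [0,0,0.07,0,0,0.21,0.2],
])

```text
clock: 33.38
ee_pos: [446.4, 45.5, 133.1]
tool_rot: [3.14, 0.002, 2.74]
wrist_force: [0.0, -0.0, 0.1]
width: 51.1
grip_force: 0.0
```

Request:
carry_out([
  [0,0,0.07,0,0,0.21,0.1],
  [0,0,0.06,0,0,0.21,0.1],
  [0,0,0.04,0,0,0.21,0.1],
  [0,0,0.0,0,0,0.09,0.1],
  [0,0,0,0,0,0,0.1],
])

```text
clock: 34.0
ee_pos: [446.0, 45.9, 64.8]
tool_rot: [3.142, -0.0, 2.182]
wrist_force: [0.1, 0.1, 0.4]
width: 46.9
grip_force: 0.0
```

```bash
python3 - <<'E'
from h import *
p,Q,s=pose();print(p,s["tool_rot"],s["width"]);to(446,46,10,np.radians(125))
im,c=look("wrist")
for x in blobs(im,c,(100,60,40),(125,255,255),18,60): print(*x)
E
```

```text
[445.97017372  45.88553457  64.81710387] [ 3.14151614e+00 -1.83518690e-04  2.18169889e+00] 46.869719094611845
shift [0.0002 0.0002 0.137 ] turn [ 0. -0.  0.]
[250. 209.] 443 49 30 19 -55
[475. 311.] 613 79 33 8 -1
```

Request:
carry_out([
  [0.006,0,0.08,0,0,0,0.1],
  [0,0,0.056,0,0,0,0.1],
  [0,0,0,0,0,0,0.1],
  [0,0,0,0,0,0,-1],
  [0,0,0,0,0,0,-1],
])

```text
clock: 34.67
ee_pos: [445.9, 47.7, 11.8]
tool_rot: [3.139, 0.001, 2.181]
wrist_force: [-0.5, 0.4, 0.7]
width: 19.0
grip_force: 34.4
```

Request:
carry_out([
  [0,0,0,0,0,0,-1],
  [0,0,-0.05,0,0,0,-1],
  [0,0,-0.13,0,0,0,-1],
  [0,0,-0.13,0,0,0,-1],
  [-0.05,-0.025,-0.09,0,0,0,-1],
])

```text
clock: 35.3
ee_pos: [448.6, 25.9, 173.4]
tool_rot: [3.139, 0.001, 2.183]
wrist_force: [1.1, 0.2, 0.3]
width: 19.3
grip_force: 34.4
```

Request:
carry_out([
  [-0.1,-0.052,0,0,0,0,-1],
  [-0.1,-0.052,0,0,0,0,-1],
  [-0.1,-0.052,0,0,0,0,-1],
  [-0.1,-0.052,0,0,0,0,-1],
  [-0.1,-0.052,0,0,0,0,-1],
])

```text
clock: 35.92
ee_pos: [477.3, -199.7, 170.9]
tool_rot: [3.141, 0.001, 2.181]
wrist_force: [0.4, 0.8, -0.7]
width: 19.4
grip_force: 34.4
```

Request:
carry_out([
  [-0.1,-0.052,0,0,0,0,-1],
  [-0.08,-0.04,0,0,0,0,-1],
  [0,0,0,0,0,0,-1],
  [0,0,0,0,0,0,-1],
])

```text
clock: 36.42
ee_pos: [488.1, -277.8, 170.4]
tool_rot: [3.142, -0.001, 2.18]
wrist_force: [-0.5, -0.7, -1.2]
width: 19.1
grip_force: 34.4
```

```bash
python3 - <<'E'
from h import *
p,Q,s=pose();print(p,s["tool_rot"],s["width"],s["grip_force"]);to(492,-296,24,np.radians(125))
im,c=look("wrist","w7.png")
E
```

```text
[ 488.08454849 -277.81586196  170.40052723] [ 3.14158918e+00 -6.81329868e-04  2.18032546e+00] 19.080725593143782 34.37671780586243
shift [-0.0431 -0.018   0.366 ] turn [ 0.    -0.001 -0.002]
```

View pics/w7.png

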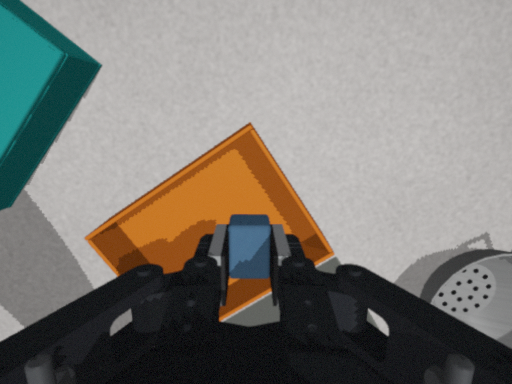

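```bash
python3 - <<'E'
from h import *
_,c=look("wrist")
k=ray(c,[(250,125),(87,237),(332,253),(222,320)],55);print(k)
ex=np.array([.93,-.36]);a=k[2]-k[0];print(np.degrees(np.arctan2(a[1],a[0])),np.linalg.norm(a),np.linalg.norm(k[0]-k[1]))
print("centre",(k[1]+k[2])/2)
E
```

```text
[[ 457.72629827 -234.23016157]
 [ 394.75890515 -397.78094737]
 [ 584.09432869 -284.89099385]
 [ 541.55173507 -401.27760508]]
-21.8458058993904 136.1447723571115 175.253394066712
centre [ 489.42661692 -341.33597061]
```

Request:
carry_out([
  [-0.03,-0.01,0.05,0,0,0,-1],
  [-0.015,-0.007,0.1,0,0,0,-1],
  [0,0,0.12,0,0,0,-1],
  [0,0,0.08,0,0,0,-1],
  [0,0,0.015,0,0,0,-1],
])

```text
clock: 37.15
ee_pos: [491.7, -295.0, 22.5]
tool_rot: [-3.14, -0.004, 2.182]
wrist_force: [-0.3, 0.1, 0.6]
width: 19.1
grip_force: 34.4
```

Request:
carry_out([
  [0,0,0,0,0,0,0],
  [0,0,0,0,0,0,0],
  [0,0,-0.08,0,0,0,0],
  [0,0,-0.13,0,0,0,0],
  [0,0,-0.13,0,0,0,0],
])

```text
clock: 37.78
ee_pos: [493.3, -297.0, 163.5]
tool_rot: [3.141, 0.002, 2.181]
wrist_force: [1.1, -0.4, 0.7]
width: 42.8
grip_force: 0.0
```

Request:
carry_out([
  [0.06,0.08,-0.05,0,0,0,0.2],
  [0.07,0.1,0,0,0,0,0.2],
  [0.07,0.1,0,0,0,0,0.2],
  [0.07,0.1,0,0,0,0,0.2],
  [0.07,0.1,0,0,0,0,0.2],
])

```text
clock: 38.4
ee_pos: [573.5, -74.0, 182.4]
tool_rot: [3.139, 0.002, 2.18]
wrist_force: [-0.2, -1.0, -0.8]
width: 51.2
grip_force: 0.0
```

Request:
carry_out([
  [0.07,0.1,0,0,0,0,0.2],
  [0.07,0.1,0,0,0,0,0.2],
  [0.077,0.1,0,0,0,0,0.2],
  [0,0,0,0,0,0,0.2],
  [0,0,0,0,0,0,0.2],
])

```text
clock: 39.02
ee_pos: [621.4, 64.5, 181.5]
tool_rot: [3.141, 0.001, 2.181]
wrist_force: [-0.0, -0.5, -0.2]
width: 51.3
grip_force: 0.0
```

```bash
python3 - <<'E'
from h import *
p,Q,s=pose();print(p,s["tool_rot"],s["width"],s["grip_force"]);to(618,65,64,np.radians(125))
im,c=look("wrist")
for x in blobs(im,c,(100,60,40),(125,255,255),18,60): print(*x)
im,c=look("top")
for x in blobs(im,c,(100,60,40),(125,255,255),18): print(*x)
E
```

```text
[621.3807424   64.45519713 181.47943754] [3.14067314e+00 9.60092843e-04 2.18111988e+00] 51.263767536621806 0.0
shift [ 0.0062 -0.0064  0.2937] turn [ 0.001  0.001 -0.001]
[251. 172.] 620 68 25 21 35
[356. 201.] 494 -294 23 13 -63
```

Request:
carry_out([
  [0.006,-0.004,0.08,0,0,0,0.2],
  [0,0,0.1,0,0,0,0.2],
  [0,0,0.1,0,0,0,0.2],
  [0,0,0.01,0,0,0,0.2],
  [0,0,0,0,0,0,0.2],
])

```text
clock: 39.75
ee_pos: [619.0, 64.8, 65.7]
tool_rot: [3.141, 0.0, 2.179]
wrist_force: [-0.4, 0.0, 0.1]
width: 51.3
grip_force: 0.0
```

```bash
python3 - <<'E'
from h import *
p,Q,s=pose();print(p,s["tool_rot"],s["width"],s["grip_force"])
im,c=look("wrist")
for x in blobs(im,c,(100,60,40),(125,255,255),18,60): print(*x)
E
```

```text
[618.98527165  64.77991359  65.68897309] [3.14079474e+00 4.76306000e-04 2.17937925e+00] 51.25770469164969 0.0
[254. 210.] 619 69 26 22 35
```

Request:
carry_out([
  [0.005,0.003,0.08,0,0,0,0.2],
  [0,0,0.056,0,0,0,0.2],
  [0,0,0,0,0,0,0.2],
  [0,0,0,0,0,0,-1],
  [0,0,0,0,0,0,-1],
])

```text
clock: 40.42
ee_pos: [620.0, 67.9, 12.4]
tool_rot: [3.138, 0.002, 2.18]
wrist_force: [-0.3, -0.1, 5.7]
width: 27.4
grip_force: 35.5
```

Request:
carry_out([
  [0,0,0,0,0,0,-1],
  [0,0,-0.05,0,0,0,-1],
  [0,0,-0.13,0,0,0,-1],
  [0,0,-0.13,0,0,0,-1],
  [-0.03,-0.05,-0.1,0,0,0,-1],
])

```text
clock: 41.05
ee_pos: [609.8, 47.3, 177.2]
tool_rot: [3.139, 0.001, 2.182]
wrist_force: [-0.0, -0.9, -1.2]
width: 27.0
grip_force: 34.9
```

Request:
carry_out([
  [-0.07,-0.1,0,0,0,0,-1],
  [-0.07,-0.1,0,0,0,0,-1],
  [-0.07,-0.1,0,0,0,0,-1],
  [-0.07,-0.1,0,0,0,0,-1],
  [-0.07,-0.1,0,0,0,0,-1],
])

```text
clock: 41.68
ee_pos: [524.6, -184.2, 175.0]
tool_rot: [3.141, 0.001, 2.181]
wrist_force: [0.6, -0.7, 0.1]
width: 26.7
grip_force: 34.9
```

Request:
carry_out([
  [-0.07,-0.1,0,0,0,0,-1],
  [-0.07,-0.1,0,0,0,0,-1],
  [-0.07,-0.1,0,0,0,0,-1],
  [-0.07,-0.1,0,0,0,0,-1],
  [0,0,0,0,0,0,-1],
])

```text
clock: 42.3
ee_pos: [456.9, -369.0, 174.5]
tool_rot: [-3.141, 0.001, 2.176]
wrist_force: [0.4, -0.0, -0.6]
width: 26.6
grip_force: 34.9
```

```bash
python3 - <<'E'
from h import *
p,Q,s=pose();print(p,s["tool_rot"],s["width"],s["grip_force"]);to(461,-371,24)
E
```

```text
[ 456.90690069 -368.996981    174.52035338] [-3.14147114e+00  1.13205854e-03  2.17599182e+00] 26.611682209808897 34.87898826599121
shift [-0.0095  0.0056  0.3763] turn [-0.     0.001 -0.   ]
```

Request:
carry_out([
  [-0.009,0.005,0.06,0,0,0,-1],
  [0,0,0.1,0,0,0,-1],
  [0,0,0.12,0,0,0,-1],
  [0,0,0.085,0,0,0,-1],
  [0,0,0.01,0,0,0,-1],
])

```text
clock: 42.92
ee_pos: [460.7, -366.0, 22.0]
tool_rot: [-3.141, -0.004, 2.181]
wrist_force: [0.8, -0.1, 0.9]
width: 26.9
grip_force: 34.9
```

Request:
carry_out([
  [0,0,0,0,0,0,0.05],
  [0,0,0,0,0,0,0.05],
  [0,0,-0.08,0,0,0,0.05],
  [0,0,-0.13,0,0,0,0.05],
  [0,0,-0.14,0,0,0,-1],
])

```text
clock: 43.55
ee_pos: [461.8, -368.0, 166.9]
tool_rot: [3.141, 0.001, 2.18]
wrist_force: [0.9, 0.7, -0.5]
width: 27.9
grip_force: 0.0
```

Request:
carry_out([
  [0,0,-0.14,0,0,-0.2,-1],
  [0,0,-0.1,0,0,-0.2,-1],
  [0,0,0,0,0,-0.2,-1],
  [0,0,0,0,0,-0.15,-1],
  [0,0,0,0,0,0,-1],
])

```text
clock: 44.18
ee_pos: [462.0, -368.1, 261.7]
tool_rot: [-3.141, 0.002, 2.768]
wrist_force: [-0.5, 0.3, -0.5]
width: -0.1
grip_force: 0.0
```

```bash
python3 - <<'E'
from h import *
p,Q,s=pose();print(p,s["tool_rot"],s["width"],s["grip_force"]);to(600,-383,262,np.radians(158.5))
im,c=look("top");im2=im.copy()
for x in blobs(im,c,(100,60,40),(125,255,255),18): print(*x)
cv2.imwrite("pics/t5.png",cv2.resize(im[130:280,310:480],(680,600),interpolation=3))
E
```

```text
[ 461.97235746 -368.10878218  261.68254349] [-3.14086382e+00  2.41759317e-03  2.76820500e+00] -0.11931405066022996 0.0
shift [-3.349e-01  9.120e-02 -1.000e-04] turn [-0.001  0.003  0.002]
[378. 210.] 465 -366 23 16 45
[356. 201.] 494 -294 24 14 -56
```

View pics/t5.png

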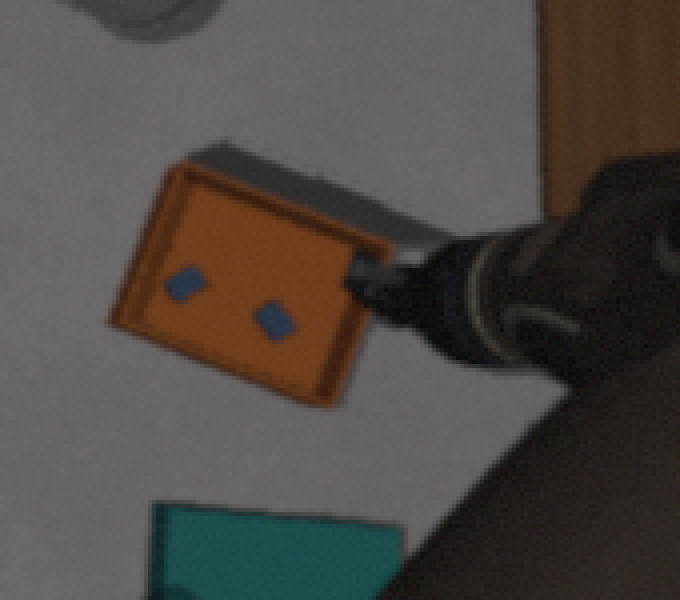

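Both halves lie in the box at crop (186,284) and (275,320). The lid's free edge runs from about (222,145) to (450,235).

```bash
python3 - <<'E'
from h import *
im,c=look("top")
e=ray(c,[(310+222/4,130+145/4),(310+450/4,130+235/4)],195);h=np.array([490,-340]);ex=np.array([.93,-.366])
print(e,(e-h)@ex-70)
E
```

```text
[[ 579.92175577 -276.99981829]
 [ 519.12407653 -434.6146301 ]] [-9.43083364 -8.28565421]
```

Request:
carry_out([
  [-0.08,0.022,0,0,0,0,-1],
  [-0.09,0.024,0,0,0,0,-1],
  [-0.09,0.024,0,0,0,0,-1],
  [-0.09,0.022,0,0,0,0,-1],
  [0,0,0,0,0,0,-1],
])

```text
clock: 44.9
ee_pos: [607.5, -384.4, 257.7]
tool_rot: [3.141, -0.002, 2.77]
wrist_force: [-0.7, -0.5, 0.2]
width: -0.2
grip_force: 0.0
```

Request:
carry_out([
  [0,0,0,0,0,0,-1],
  [0,0,0,0,0,0,-1],
])

```text
clock: 45.15
ee_pos: [604.7, -384.7, 261.0]
tool_rot: [-3.141, 0.001, 2.769]
wrist_force: [-0.2, -0.2, 1.0]
width: -0.3
grip_force: 0.0
```

```bash
python3 - <<'E'
from h import *
p,Q,s=pose();print(p,s["tool_rot"]);to(600,-383,178,np.radians(158.5));h=np.array([490,-340]);ex=np.array([.93,-.366]);print((p[:2]-h)@ex-70)
im,c=look("scene");cv2.imwrite("pics/s5.png",cv2.resize(im[120:280,40:260],(800,582),interpolation=3))
E
```

```text
[ 604.68772543 -384.66056323  260.98214903] [-3.14134321e+00  7.19634224e-04  2.76855737e+00]
shift [ 0.0126 -0.0004  0.2074] turn [-0.     0.001  0.003]
53.005350791893065
```

Request:
carry_out([
  [0,0,0.06,0,0,0,-1],
  [0,0,0.07,0,0,0,-1],
  [0,0,0.07,0,0,0,-1],
  [0,0,0.007,0,0,0,-1],
  [0,0,0,0,0,0,-1],
])

```text
clock: 45.82
ee_pos: [605.4, -384.7, 178.7]
tool_rot: [-3.141, 0.001, 2.769]
wrist_force: [-0.3, -0.5, -0.2]
width: 0.0
grip_force: 0.0
```

Request:
carry_out([
  [0.05,0,0,0,0,0,-1],
  [0.05,0,0,0,0,0,-1],
  [0.05,0,0,0,0,0,-1],
  [0.05,0,0,0,0,0,-1],
  [0,0,0,0,0,0,-1],
])

```text
clock: 46.45
ee_pos: [530.9, -355.8, 179.8]
tool_rot: [-3.141, 0.003, 2.769]
wrist_force: [0.1, -0.4, 0.2]
width: 0.1
grip_force: 0.0
```

Request:
carry_out([
  [0.05,0,0,0,0,0,-1],
  [0.05,0,0,0,0,0,-1],
  [0.05,0,0,0,0,0,-1],
  [0.04,0,0,0,0,0,-1],
  [0,0,0,0,0,0,-1],
])

```text
clock: 47.08
ee_pos: [460.1, -328.0, 178.2]
tool_rot: [-3.141, 0.001, 2.769]
wrist_force: [-1.2, 0.2, 0.5]
width: 0.0
grip_force: 0.3
```

```bash
python3 - <<'E'
from h import *
p,Q,s=pose();h=np.array([490,-340]);ex=np.array([.93,-.366]);print(p,(p[:2]-h)@ex-70)
im,c=look("scene");cv2.imwrite("pics/s5.png",cv2.resize(im[120:280,40:260],(800,582),interpolation=3))
E
```

```text
[ 460.14181892 -327.97140315  178.16016098] -102.17057485546466
```

View pics/s5.png

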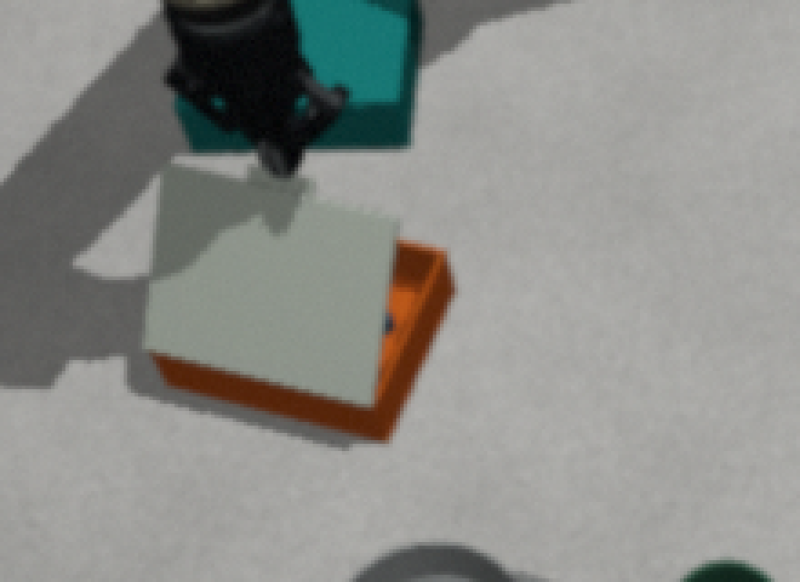

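The lid has swung about half shut and the tip is over it near the free edge. I'll press straight down.

Request:
carry_out([
  [0,0,0.05,0,0,0,-1],
  [0,0,0.06,0,0,0,-1],
  [0,0,0.06,0,0,0,-1],
  [0,0,0.06,0,0,0,-1],
  [0,0,0.02,0,0,0,-1],
])

```text
clock: 47.75
ee_pos: [460.3, -327.7, 75.7]
tool_rot: [3.141, -0.002, 2.77]
wrist_force: [-0.9, 0.5, 0.9]
width: 0.1
grip_force: 0.3
```

Request:
carry_out([
  [0,0,0.01,0,0,0,-1],
  [0,0,0.008,0,0,0,-1],
  [0,0,0.005,0,0,0,-1],
  [0,0,0.0,0,0,0,-1],
])

```text
clock: 48.25
ee_pos: [460.8, -328.2, 69.0]
tool_rot: [-3.141, 0.002, 2.77]
wrist_force: [-0.6, 1.0, 4.3]
width: 0.0
grip_force: 1.9
```

Contact is at TCP z≈69, with the lid flat as expected. I'll press a little more firmly, then retreat.

Request:
carry_out([
  [0,0,0.006,0,0,0,-1],
  [0,0,0.004,0,0,0,-1],
  [0,0,0,0,0,0,-1],
  [0,0,-0.02,0,0,0,-1],
  [0,0,-0.08,0,0,0,-1],
])

```text
clock: 48.88
ee_pos: [459.2, -327.1, 103.0]
tool_rot: [3.141, -0.003, 2.77]
wrist_force: [-0.6, -0.3, -0.6]
width: -0.2
grip_force: 0.0
```

Request:
carry_out([
  [0,0,-0.12,0,0,0,-1],
  [0,0,-0.12,0,0,0,-1],
  [0.1,0.1,-0.08,0,0,0,-1],
  [0.1,0.1,0,0,0,0,-1],
  [0,0,0,0,0,0,-1],
])

```text
clock: 49.5
ee_pos: [414.4, -223.9, 231.8]
tool_rot: [3.141, 0.001, 2.772]
wrist_force: [0.5, -1.0, 0.7]
width: 0.2
grip_force: 0.0
```

```bash
python3 - <<'E'
from h import *
p,Q,s=pose();print(p,s["wrist_force"])
im,c=look("scene");cv2.imwrite("pics/s6.png",cv2.resize(im[100:330,40:470],(800,428),interpolation=3))
for n in("scene","top"):
  i,c=look(n);print(n,[tuple(b[0])for b in blobs(i,c,(100,60,40),(125,255,255),18)])
E
```

```text
[ 414.39583242 -223.9209999   231.83895795] [ 0.47488355 -1.0370873   0.72354733]
scene [(np.float64(177.0), np.float64(11.0))]
top []
```

View pics/s6.png

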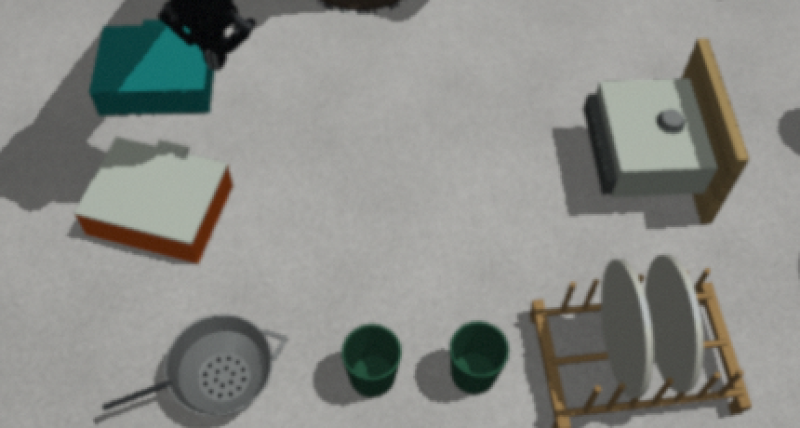

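The lid at (155,195) is flat on the orange box and the tray at (600,140) is home. No tablets remain on the shelf, and the cups and strainer haven't moved.

```bash
python3 -c "
from cell import job
print(job.close_job())"
```

```text
the job is handed in; nothing more can be done
None
```

I handed the job in at about 50 s: the three whole tablets lie flat in the shut, latched tray, both halves are in the orange lunch box with its lid flat, and the cups and strainer are untouched; the first push hit the housing at 31 N and didn't latch, so I leaned the hand back and pushed again.

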